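Reset the tripped vacuum controller

ROBOT

A 6-joint arm with a two-finger parallel gripper is mounted at the origin on the work surface. World frame = base frame: x ahead of the robot, y to its left, z up, the work surface at z = 0. Lengths are in mm, angles in rad, forces in N, time in s.
With the tool pointing down it reaches from about 325 to 775 mm from the base axis. Payload 5.5 kg.
Tool frame: the origin (TCP) lies on the centre line of the jaws, within the pads' length; the fingertips stand 8 mm ahead of it and the grasp point (between the pads) lies 11 mm behind it (nose_length is the distance from the TCP to the fingertips, in mm); z points along the fingers, y is the line along which they close (so a half turn about z gives the same grasp; the last joint's range is limited). The gripper opens to 88 mm and grips with 3 to 60 N. Pads are 20 mm wide; open, the fingers measure 115 mm over their backs; the gripper's body (75 mm by 178 mm) begins 61 mm behind the grasp point.
Start: joints at [1.099, 0.091, 1.231, -0, 1.82, -0.057], TCP at [241.81, 549.131, 230.631] pointing down, gripper open.
Joint ranges: [-2.87, 2.87], [-0.86, 2.18], [0.17, 2.46], [-1.51, 4.65], [0.06, 2.69], [-2.65, 2.65]. Speed limits (rad/s): [2.57, 2.57, 3.01, 3.14, 3.14, 3.14].

INTERFACE

Orientations are given as a rotation vector (axis times angle).
In Python, from plant import * gives the robot as it stands.
- The arm moves only by the shell command python3 -m crank 'ROWS'. ROWS is a JSON object of lists of equal length, an entry for each row: "offset": the shift along the tool's x, y, z in cm, a list of three; "rot": the turn, a rotation vector about the tool's x, y, z in rad, a list of three; "fingers": the closure, from 0 (fully open) to 1 (shut). A call has 1 to 12 rows; each row shifts and turns the commanded pose from where the row before left it, along the tool's axes as they then stand; what a row does not reach is not made up. A row lasts 1/8 s, in which the tool goes at most 62.5 mm and 10.7 degrees, less where a joint would pass 70% of its speed; a pose out of reach is approached as far as the arm can. A call is refused whole if a number of a shift passes 6.25 or a number of a turn 0.188, either way. A call with a gripper value outside its range is refused whole. The fingers move at their own pace and stop on an object; the grip force is fixed at half the most. Time passes only in rows, so rows that do not move let the fingers close. It gives the time, the measured TCP pose, the force, the opening and the grip force at its end, in the units of the state.
- read_state(): the state, without advancing time (a new reading comes with each control period).
- snapshot(name): name is "side" or "top"; returns a dict with "color" (420x560x3 uint8, red, green, blue), "z_map" (420x560 float32, mm along the optical axis (not along the pixel's ray), 0 where there is no reading), "camera_matrix" (3x3 intrinsics, pixels), "distortion" ([k1, k2, p1, p2, k3] as OpenCV has them; the pictures are not rectified), "R" (3x3) and "t" (3): a world point X has camera coordinates R X + t. Camera axes: x right, y down, z forward; pixel columns grow to the right and rows downward; lengths in mm; the calibration is good to about 2 mm. A picture is of the moment at which its call begins.
- close_job(): hands the job in; it is judged then, once.
The state is a dict: "time": time; "joint_positions": joint angles; "qd": joint speeds; "joint_torque": joint torques, N m; "position": TCP position; "eef_rot": TCP orientation; "contact_force": force on the tool from outside, world axes, zero at the start; "torque": the same for the moment, N m; "gripper_width": opening from 0.0 (shut) to 1.0 (fully open); "grasp_force": force on a finger pad.
Only numpy, scipy, OpenCV 4.12 (cv2) and the standard library are available. Lean on these libraries where they do the work, as an engineer would, in place of code of your own. Each camera call takes 0.05 s, during which the arm holds its last target. There are 200 camera calls.

TASK

The vacuum controller on the laminating bench has tripped. With the fingertips push its sliding cover along the rails until the well beneath is fully uncovered, reach into the well and hold the sunken reset key fully down for a full second, then push the cover back until it fully covers the well again, and move away. Only push the cover, gently: do not pinch or lift it; leave the key of the short vent box alone and do not disturb the things lying about.

Things in the scene. Friction and masses are not known exactly. Their poses are not given: they have to be found in the camera images.
- controller: Vacuum controller: fixed long grey box, 94 (its x) x 200 (its y) x 55 mm (z, up), gauges on its -x face. Origin: centre of its underside. Flat deck at z = 55 mm. Two rails 6 mm high above the deck run along y, inner faces at x = -35 and +35 mm; end stops as high, inner faces at y = -86 and +86 mm. Round well in the deck at x = 0, y = -50 mm; the rest of the deck is free for the cover.
- well_mouth (a point): Centre of the mouth of the controller's round well, at deck level: well 48 mm in diameter, vertical, 34 mm deep. The axes are those of the controller.
- key_top (a point): Centre of the top face of the reset key, a plain grey round key 28 mm in diameter in the middle of the well; released, its top lies 14 mm below the deck. Moves with the key.
- reset_key (a joint): Reset key travel in m: 0 released, 0.005 fully down. Spring: starts to move at about 1.4 N, about 5 N at full depth, springs back.
- cover: Loose sliding cover, about 0.15 kg: plate 66 (x) x 64 (y) x 8 mm lying on the deck between the rails, with an upright black thumb bar across its middle. Origin: centre of the plate's underside; axes as the controller's. Slides along the controller's y (1 to 2 N); starts over the well, centre within 5 mm of the well's. Well clear: centre 56 mm or more to +y of the well's; well covered: within 8 mm.
- cover_tab (a point): Centre of the cover's thumb bar: 40 (x) x 12 (y) x 18 mm tall, standing 8 to 26 mm above the deck. Its flat faces look to the controller's +y and -y: push there with the shut fingers. The cover meets the +y end stop 104 mm from the well's centre, the -y stop 4 mm to -y of it.
- vent_box: Vent box, not part of the job: fixed short grey box 94 x 94 x 55 mm with an open square well (48 mm) and a square key in it. Origin: centre of its underside.
- vent_key (a joint): Vent key travel in m: 0 released, 0.005 fully down. Leave at 0.
- cup: Bystander, to be left where it is: open mixing cup, 64 mm across, 65 mm tall. Origin: its underside.
- roller: Bystander, to be left where it is: small steel laminating roller with a bent wire and a handle, lying, about 215 mm long. Origin: its underside.
- brush: Bystander, to be left where it is: flat brush with wooden handle, lying. Origin: its underside.
- stick: Bystander, to be left where it is: wooden mixing stick 150 x 18 x 6 mm. Origin: its underside.
- clamp: Bystander, to be left where it is: F-clamp lying flat, 200 x 85 mm. Origin: its underside.
- hardener: Bystander, to be left where it is: closed hardener bottle, 50 mm across, 110 mm tall. Origin: its underside.
- wood_block: Bystander, to be left where it is: wooden block 110 x 45 x 35 mm. Origin: its underside.
There are look-alikes about, which are no part of the job. What is shaped like the vent_box but red is not meant.

How it is judged (in metres and radians):
On the way, in this order (a step that is already met when the one before it is completed fails the run):
1. the cover is slid clear of the well (y of cover in the frame of controller above 0.004 m), for 0.1 s.
2. the reset key is held fully down in the well (value of joint reset_key above 0.004 m and y of cover in the frame of controller above 0 m), for 0.8 s.
3. the cover is slid back over the well (horizontal distance between cover and well_mouth below 0.01 m), for 0.1 s.
At the end, for the whole second after the job is handed in: The cover lies flat and still on the deck with its centre within 10 mm of the well's centre (well fully covered), the reset key has been held down (beyond 4 of its 5 mm, for 0.8 s) while the cover was clear and is released, and the vent key is untouched (horizontal distance between cover and well_mouth below 0.01 m and z of cover in the frame of controller between 0.052 and 0.058 m and angle between cover's own z axis and vertical below 0.06 rad and linear speed of cover below 0.01 m/s and value of joint each of reset_key, vent_key below 0.001 m).
It fails at once if the cover is lifted or tipped (z of cover in the frame of controller above 0.062 m or angle between cover's own z axis and vertical above 0.15 rad).
It fails at once if the cover is pinched or shoved hard (over 30 N) (contact force between the fingers and cover above 30 N).
It fails at once if the vent key is pressed (value of joint vent_key above 0.002 m).
It fails at once if a bystander is moved by more than 25 mm (distance of any of cup, roller, brush, stick, clamp, hardener, wood_block from where it was at the start of the episode above 0.025 m).
It also fails if it takes over 56 s, if anything falls off the work surface, if the arm or the gripper's body presses on something with over 40 N, if the wrist force passes 120 N, or if a joint passes its speed limit or range.

## Working session

There is one attempt and no reset: what is moved stays moved. The work goes in short steps, Python scripts to look and compute and a shell command to move; the robot and the scene stay as the last step left them, time stands still between calls to the robot, and variables do not carry over. Pictures are saved under pics/ and viewed, at most 10 in all, crops included, and the job is handed in when it is done.

```bash
ls; mkdir -p pics
python3 - <<'E'
from plant import *
import cv2,numpy as np
for n in("top","side"):
    s=snapshot(n); cv2.imwrite(f"pics/{n}0.png",s["color"][:,:,::-1]); np.savez(f"{n}0.npz",**s)
    print(n,s["camera_matrix"].tolist(),s["distortion"],(-s["R"].T@s["t"]))
print(read_state())
E
```

```text
pics
top [[417.2407319327956, 0.0, 283.1722661936308], [0.0, 417.2407319327956, 214.60638709304922], [0.0, 0.0, 1.0]] [-0.06333939  0.          0.          0.          0.        ] [ 447.09501643    5.20346747 1218.52810663]
side [[533.3281587140041, 0.0, 280.57620136391455], [0.0, 533.3281587140041, 212.93316407386575], [0.0, 0.0, 1.0]] [-0.18295408  0.          0.          0.          0.        ] [-418.76572903 1024.91616983  965.45729525]
{'time': 0.1, 'joint_positions': array([ 1.09931860e+00,  9.17786960e-02,  1.23177115e+00, -1.83098005e-05,
        1.81978455e+00, -5.66988193e-02]), 'qd': array([-0.00100332, -0.00153833, -0.00213938, -0.00051219, -0.00021228,
       -0.00181299]), 'joint_torque': array([ 2.21900060e-03, -4.47856772e+01, -4.07568491e+01,  7.00549688e-02,
        2.84493109e-02, -1.19226406e-04]), 'position': array([241.68500291, 548.89661436, 229.61964269]), 'eef_rot': array([-6.46789366e-01, -3.07384322e+00,  2.64796969e-03]), 'contact_force': array([ 0.51357827, -0.24327892, -0.49283286]), 'torque': array([0.03395855, 0.01815058, 0.0361482 ]), 'grasp_force': 0.0, 'gripper_width': 1.0000292036708895}
```

View pics/top0.png

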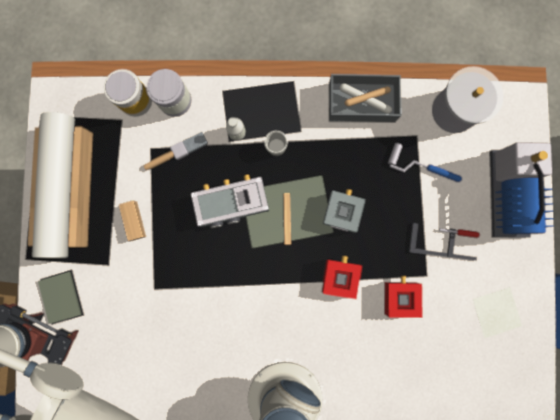

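View pics/side0.png

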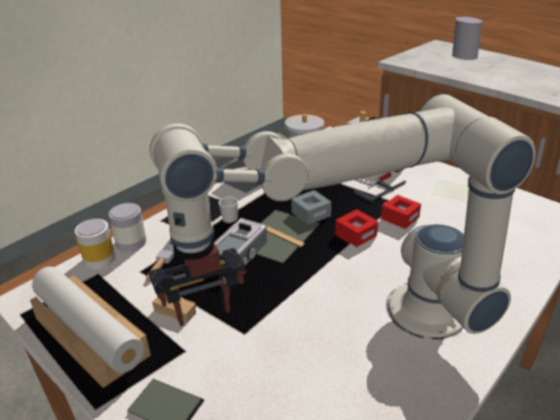

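The top view shows the controller around pixel (230,202). The cover with its black bar is near (248,196), so controller +y points image-left, and the gauges face down (-x). Next I'll fit the poses.

```bash
cat > h.py <<'E'
import numpy as np,cv2
def cloud(s):
    K,d=s["camera_matrix"],s["distortion"]; z=s["z_map"]; h,w=z.shape
    uv=np.stack(np.meshgrid(np.arange(w),np.arange(h)),-1).reshape(-1,1,2).astype(np.float64)
    n=cv2.undistortPoints(uv,K,d).reshape(h,w,2)
    P=np.concatenate([n*z[...,None],z[...,None]],-1)
    W=(P-s["t"])@s["R"]; W[z==0]=np.nan
    return W
E
python3 - <<'E'
from h import *
s=dict(np.load("top0.npz")); W=cloud(s); c=s["color"]
print("table z",np.nanmedian(W[240:270,170:230,2]))
m=np.zeros(c.shape[:2],bool); m[165:240,180:280]=1
for lo,hi in((48,70),(48,58),(58,66),(70,95)):
    k=m&(W[...,2]>lo)&(W[...,2]<hi); p=W[k]
    r=cv2.minAreaRect(p[:,:2].astype(np.float32)); print(lo,hi,len(p),r,p.mean(0).round(1), cv2.boxPoints(r).round(0).tolist())
    v=np.where(k)
img=cv2.resize(c[165:240,180:285],None,fx=7,fy=7,interpolation=cv2.INTER_CUBIC); cv2.imwrite("pics/crop0.png",img[:,:,::-1])
g=c.astype(int)
k=m&(W[...,2]>55)&(g.max(-1)<70); print("bar",np.argwhere(k).mean(0),W[k].mean(0),k.sum())
E
```

```text
table z 1.6830030335183652
48 70 2386 ((558.8592529296875, 157.77182006835938), (105.06092834472656, 201.15835571289062), 13.709344863891602) [562.6 160.6  59.6] [[484.0, 243.0], [532.0, 48.0], [634.0, 73.0], [586.0, 268.0]]
48 58 912 ((556.4251708984375, 156.62677001953125), (99.1238784790039, 202.98031616210938), 15.98079776763916) [554.2 184.2  55. ] [[481.0, 241.0], [537.0, 45.0], [632.0, 73.0], [576.0, 268.0]]
58 66 1351 ((564.3969116210938, 159.0058135986328), (93.71475982666016, 200.951171875), 13.69167709350586) [567.5 148.5  62. ] [[495.0, 246.0], [543.0, 50.0], [634.0, 72.0], [586.0, 268.0]]
70 95 71 ((576.17041015625, 109.16949462890625), (41.50552749633789, 29.324691772460938), 46.00574493408203) [576.5 109.1  81.1] [[551.0, 104.0], [572.0, 84.0], [601.0, 114.0], [580.0, 134.0]]
bar [196.36363636 246.09090909] [575.30263672 110.54626349  82.22138759] 33
```

View pics/crop0.png

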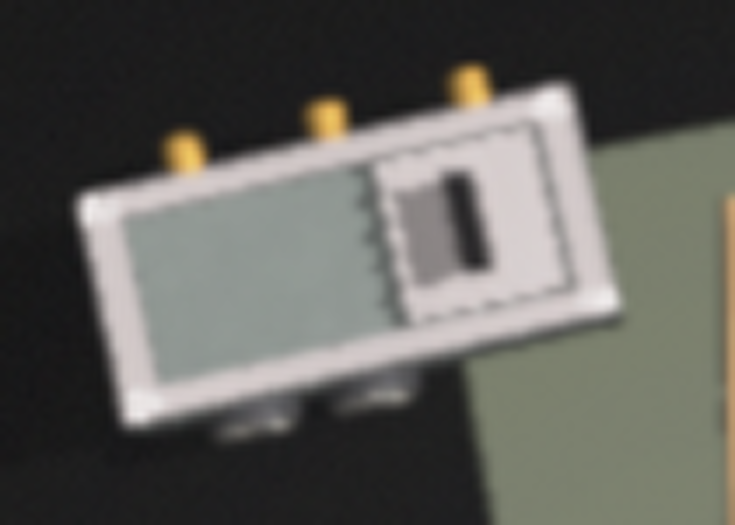

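The rail fit puts the controller at (564.4, 159.0) with yaw 13.7° and size 94×201, which matches the given dimensions. That puts the well at about (576, 110), and the bar agrees. Next I'll shut the fingers and align tool y with controller y.

```bash
cat >> h.py <<'E'
from scipy.spatial.transform import Rotation as Ro
C=np.array([564.4,159.0]); YAW=np.radians(13.69)
cx=np.array([np.cos(YAW),np.sin(YAW)]); cy=np.array([-cx[1],cx[0]])
def where(s):
    "tcp in controller frame, and turn still needed"
    p=s["position"]; q=p[:2]-C; R=Ro.from_rotvec(s["eef_rot"])
    T=np.array([[*(-cx),0],[*cy,0],[0,0,-1]]).T
    print("t",round(s["time"],2),"tcp ctl",(q@cx).round(1),(q@cy).round(1),p[2].round(1),"turn",(R.inv()*Ro.from_matrix(T)).as_rotvec().round(3),"F",s["contact_force"].round(1),"w",round(s["gripper_width"],2))
    return R
E
cat > w.py <<'E'
import sys
from plant import *
from h import *
s=read_state(); R=where(s)
if len(sys.argv)>3:
    x,y,z=map(float,sys.argv[1:4]); p=np.r_[C+x*cx+y*cy,z]
    print("cm in tool",(R.inv().apply(p-s["position"])/10).round(2))
E
python3 -m crank '{"offset":[[0,0,0],[0,0,0],[0,0,0],[0,0,0],[0,0,0]],"rot":[[0,0,-0.163],[0,0,-0.163],[0,0,-0.163],[0,0,-0.163],[0,0,0]],"fingers":[1,1,1,1,1]}'; python3 w.py 0 -92 180
```

```text
time: 0.72
position: [241.7, 549.0, 230.1]
eef_rot: [0.369, -3.119, 0.001]
contact_force: [0.2, 0.1, -0.3]
gripper_width: 0.473
grasp_force: 0.0
t 0.72 tcp ctl -221.2 455.3 230.1 turn [-0.001 -0.001 -0.003] F [ 0.2  0.1 -0.3] w 0.47
cm in tool [-22.3  -54.65   5.04]
```

```bash
python3 -m crank '{"offset":[[-2,-4.9,0],[-2,-4.9,0],[-2,-5,0],[-2,-5,0],[-2,-5,0],[-2,-5,0],[-2,-5,0],[-2,-5,0],[-2,-5,0],[-2,-5,2.5],[-2.3,-4.9,2.5],[0,0,0]],"rot":[[0,0,0],[0,0,0],[0,0,0],[0,0,0],[0,0,0],[0,0,0],[0,0,0],[0,0,0],[0,0,0],[0,0,0],[0,0,0],[0,0,0]],"fingers":[1,1,1,1,1,1,1,1,1,1,1,1]}'; python3 w.py 0 -92 95
```

```text
time: 2.22
position: [587.1, 66.7, 176.5]
eef_rot: [0.358, -3.115, 0.001]
contact_force: [-0.2, 0.4, -0.9]
gripper_width: 0.006
grasp_force: 0.0
t 2.23 tcp ctl 0.2 -95.1 176.5 turn [ 0.    -0.006 -0.01 ] F [-0.2  0.4 -0.9] w 0.01
cm in tool [-0.03  0.3   8.15]
```

```bash
python3 -m crank '{"offset":[[0,0,4],[0,0,4],[0,0,0]],"rot":[[0,0,0],[0,0,0],[0,0,0]],"fingers":[1,1,1]}'; python3 w.py 0 -92 77
python3 - <<'E'
from plant import *
import cv2
s=snapshot("side")["color"][190:290,180:320]
cv2.imwrite("pics/s1.png",cv2.resize(s,None,fx=5.5,fy=5.5,interpolation=cv2.INTER_CUBIC)[:,:,::-1])
E
```

```text
time: 2.6
position: [584.7, 70.7, 97.5]
eef_rot: [0.369, -3.113, -0.001]
contact_force: [0.1, -0.4, 0.1]
gripper_width: -0.0
grasp_force: 0.0
t 2.6 tcp ctl -1.2 -90.6 97.5 turn [ 0.002 -0.007 -0.003] F [ 0.1 -0.4  0.1] w -0.0
cm in tool [-0.13 -0.15  2.05]
```

View pics/s1.png

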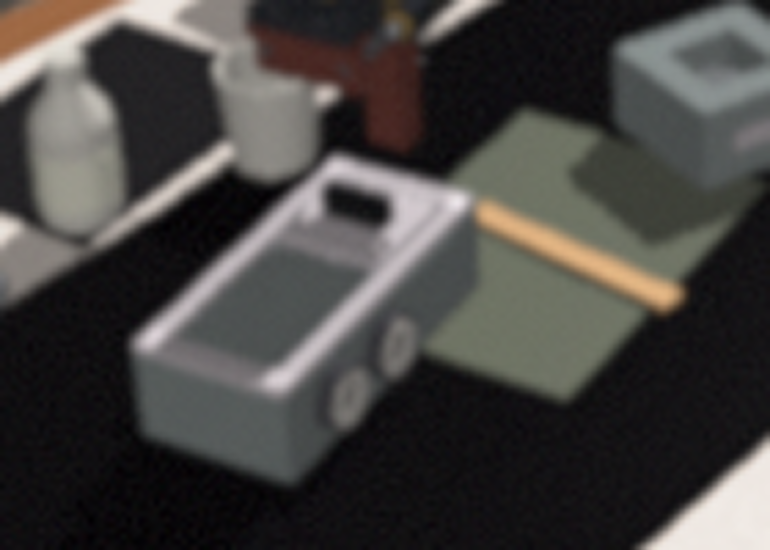

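The shut fingers (395,130 in the crop) stand behind the black bar (357,200) on its -y side, with the cover in place. Next I'll lower and begin the push.

```bash
python3 -m crank '{"offset":[[-0.1,0,1],[0,0,1],[0,0.5,0],[0,0.5,0],[0,0.3,0],[0,0.3,0],[0,0.3,0],[0,0.3,0],[0,0.3,0],[0,0.3,0]],"rot":[[0,0,0],[0,0,0],[0,0,0],[0,0,0],[0,0,0],[0,0,0],[0,0,0],[0,0,0],[0,0,0],[0,0,0]],"fingers":[1,1,1,1,1,1,1,1,1,1]}'; python3 w.py 0 0 77
```

```text
time: 3.9
position: [581.5, 97.5, 80.6]
eef_rot: [0.372, -3.12, 0.0]
contact_force: [-0.1, -0.3, 0.8]
gripper_width: 0.004
grasp_force: 0.0
t 3.9 tcp ctl 2.0 -63.8 80.6 turn [-0.    -0.    -0.002] F [-0.1 -0.3  0.8] w 0.0
cm in tool [0.21 6.38 0.36]
```

```bash
for i in 1 2; do python3 -m crank '{"offset":[[0,0,0]],"rot":[[0,0,0]],"fingers":[1]}' >/dev/null; python3 w.py 0 0 77; done
python3 - <<'E'
from plant import *
import cv2
s=snapshot("side")["color"][190:290,180:320]
cv2.imwrite("pics/s2.png",cv2.resize(s,None,fx=5.5,fy=5.5,interpolation=cv2.INTER_CUBIC)[:,:,::-1])
E
```

```text
t 4.03 tcp ctl 2.0 -63.8 80.6 turn [ 0.    -0.    -0.001] F [-0.9  0.3 -0.6] w 0.0
cm in tool [0.21 6.38 0.36]
t 4.15 tcp ctl 2.0 -64.1 80.6 turn [-0.    -0.    -0.002] F [-0.6 -1.4  0.2] w 0.0
cm in tool [0.21 6.41 0.36]
```

View pics/s2.png

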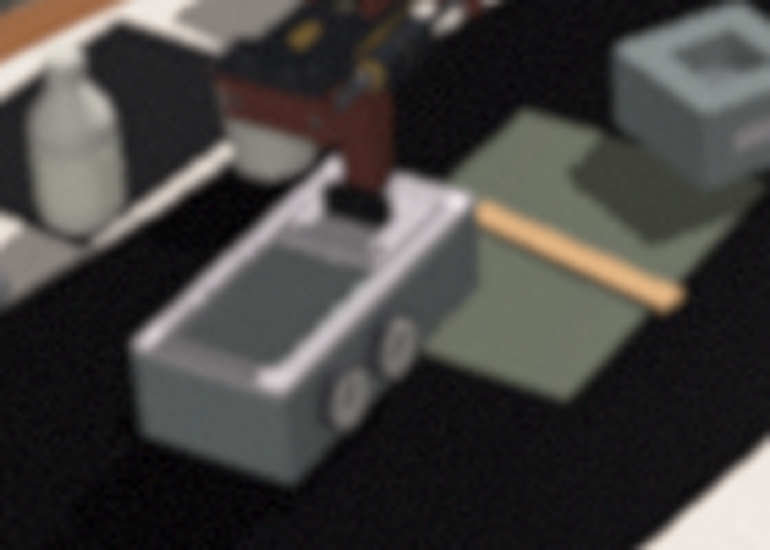

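The fingers are right behind the bar (360,190) and the cover hasn't moved. I'll go 3 mm lower and push.

```bash
python3 -m crank '{"offset":[[0.2,0,0.3],[0,0.2,0],[0,0.2,0],[0,0.2,0],[0,0.3,0],[0,0.3,0],[0,0.3,0],[0,0.3,0],[0,0.3,0],[0,0.4,0],[0,0.4,0],[0,0.4,0]],"rot":[[0,0,0],[0,0,0],[0,0,0],[0,0,0],[0,0,0],[0,0,0],[0,0,0],[0,0,0],[0,0,0],[0,0,0],[0,0,0],[0,0,0]],"fingers":[1,1,1,1,1,1,1,1,1,1,1,1]}'; python3 w.py 0 5 77
```

```text
time: 5.7
position: [571.7, 129.2, 77.6]
eef_rot: [-0.372, 3.119, 0.0]
contact_force: [0.1, -0.6, -0.5]
gripper_width: 0.009
grasp_force: 0.3
t 5.7 tcp ctl 0.1 -30.7 77.6 turn [ 0.     0.    -0.002] F [ 0.1 -0.6 -0.5] w 0.01
cm in tool [0.01 3.57 0.06]
```

```bash
python3 -m crank '{"offset":[[0,0.4,0],[0,0.4,0],[0,0.4,0],[0,0.4,0],[0,0.4,0],[0,0.4,0],[0,0.4,0],[0,0.4,0],[0,0.3,0],[0,0.2,0],[0,0,0]],"rot":[[0,0,0],[0,0,0],[0,0,0],[0,0,0],[0,0,0],[0,0,0],[0,0,0],[0,0,0],[0,0,0],[0,0,0],[0,0,0]],"fingers":[1,1,1,1,1,1,1,1,1,1,1]}'; python3 -m crank '{"offset":[[0,-1,0],[0,-1,0],[0,-1,-2],[0,-1,-2],[0,-1.5,0],[0,0,0]],"rot":[[0,0,0],[0,0,0],[0,0,0],[0,0,0],[0,0,0],[0,0,0]],"fingers":[1,1,1,1,1,1]}' ; python3 w.py 0 -50 70
python3 - <<'E'
from plant import *
import cv2
s=snapshot("side")["color"][190:290,180:320]
cv2.imwrite("pics/s3.png",cv2.resize(s,None,fx=5.5,fy=5.5,interpolation=cv2.INTER_CUBIC)[:,:,::-1])
E
```

```text
time: 7.08
position: [563.0, 165.1, 77.6]
eef_rot: [0.372, -3.119, -0.0]
contact_force: [0.8, 0.8, -0.2]
gripper_width: 0.002
grasp_force: 0.0
time: 7.82
position: [576.4, 110.2, 117.9]
eef_rot: [-0.369, 3.119, -0.0]
contact_force: [-0.3, -0.6, -0.3]
gripper_width: 0.004
grasp_force: 0.0
t 7.83 tcp ctl 0.1 -50.3 117.9 turn [-0.     0.001 -0.003] F [-0.3 -0.6 -0.3] w 0.0
cm in tool [0.02 0.03 4.79]
```

View pics/s3.png

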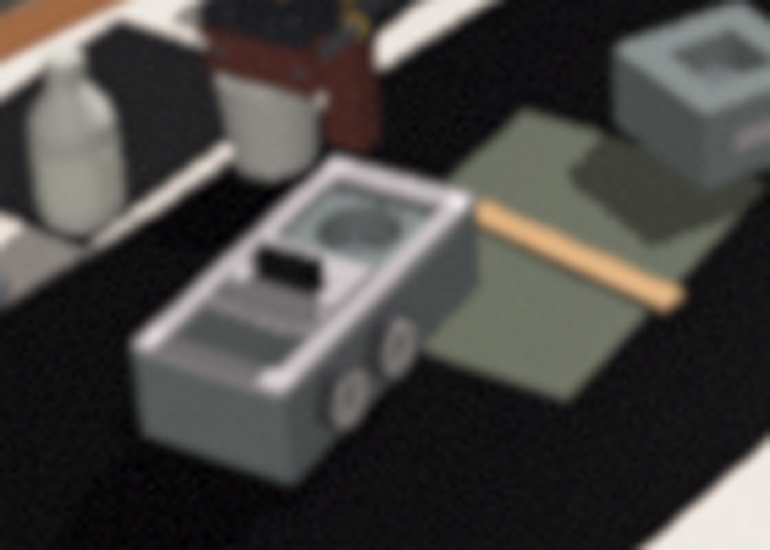

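The well (355,228) is fully open and the cover's bar is at (290,268). I'll check both positions from the depth data.

Run:
```python
from plant import *
from h import *
s=snapshot("side"); W=cloud(s); q=W[...,:2]-C; X=q@cx; Y=q@cy; Z=W[...,2]
b=(abs(X)<28)&(abs(Y)<80)&(Z>68)&(Z<88)&(s["color"].max(-1)<80)
print("bar",b.sum(),X[b].mean(),Y[b].mean(),Y[b].min(),Y[b].max(),Z[b].max())
w=(abs(X)<30)&(Y<-20)&(Y>-84)&(Z<48)&(Z>15)
print("well pts",w.sum(),np.nanpercentile(X[w],[1,99]),np.nanpercentile(Y[w],[1,99]),Z[w].min())
d=(abs(X)<33)&(Y<-10)&(Y>-84)&(abs(Z-56)<6); print("deck z",np.median(Z[d]))
```

```text
bar 54 -1.439805870019819 28.802097772989892 22.262567458512432 34.56225487231223 84.05833343182393
well pts 85 [-10.18551004  27.23693371] [-73.12635858 -37.5459809 ] 28.549731826325758
deck z 55.504984191515305
```

```bash
python3 -m crank '{"offset":[[0,0,2],[0,0,2],[0,0,1],[0,0,1],[0,0,0.7],[0,0,0]],"rot":[[0,0,0],[0,0,0],[0,0,0],[0,0,0],[0,0,0],[0,0,0]],"fingers":[1,1,1,1,1,1]}' ; python3 w.py 0 -50 44;  python3 -m crank '{"offset":[[0,0,0.1],[0,0,0.1],[0,0,0.1],[0,0,0.1],[0,0,0.1],[0,0,0]],"rot":[[0,0,0],[0,0,0],[0,0,0],[0,0,0],[0,0,0],[0,0,0]],"fingers":[1,1,1,1,1,1]}' ; python3 w.py 0 -50 44
```

```text
time: 8.68
position: [576.0, 111.4, 50.3]
eef_rot: [0.372, -3.119, -0.0]
contact_force: [-0.2, -0.6, 0.2]
gripper_width: 0.001
grasp_force: 0.0
t 8.68 tcp ctl -0.0 -49.0 50.3 turn [ 0.    -0.    -0.002] F [-0.2 -0.6  0.2] w 0.0
cm in tool [-0.   -0.1   0.63]
time: 9.43
position: [576.4, 111.4, 46.0]
eef_rot: [-0.372, 3.119, -0.0]
contact_force: [0.2, 0.7, 3.2]
gripper_width: 0.008
grasp_force: 1.8
t 9.43 tcp ctl 0.4 -49.1 46.0 turn [-0.     0.001 -0.002] F [0.2 0.7 3.2] w 0.01
cm in tool [ 0.04 -0.09  0.2 ]
```

Key contact confirmed at 3.2 N. I'll press on until it bottoms out.

```bash
for i in 1 2 3; do python3 -m crank '{"offset":[[0,0,0.1],[0,0,0]],"rot":[[0,0,0],[0,0,0]],"fingers":[1,1]}' >/dev/null; python3 w.py; done
```

```text
t 9.68 tcp ctl 0.4 -49.1 44.9 turn [-0.     0.001 -0.002] F [ 0.3 -0.1  4. ] w 0.0
t 9.93 tcp ctl 0.4 -49.1 44.3 turn [-0.     0.001 -0.002] F [0.4 0.4 6.5] w 0.01
t 10.18 tcp ctl 0.4 -49.0 44.2 turn [-0.     0.001 -0.002] F [-2.2 -0.7 10.8] w 0.0
```

Bottomed out at 10.8 N. I'll hold, then lift and move to the bar's +y side.

```bash
python3 -m crank '{"offset":[[0,0,0],[0,0,0],[0,0,0],[0,0,0],[0,0,0],[0,0,0],[0,0,0],[0,0,0],[0,0,0],[0,0,0]],"rot":[[0,0,0],[0,0,0],[0,0,0],[0,0,0],[0,0,0],[0,0,0],[0,0,0],[0,0,0],[0,0,0],[0,0,0]],"fingers":[1,1,1,1,1,1,1,1,1,1]}';python3 w.py;  python3 -m crank '{"offset":[[0,0,-1],[0,0,-2],[0,0,-2],[0,0,-2.5],[0,3,0],[0,3,0],[0,3,0],[0,2.6,0],[0,0,0],[0,0,0]],"rot":[[0,0,0],[0,0,0],[0,0,0],[0,0,0],[0,0,0],[0,0,0],[0,0,0],[0,0,0],[0,0,0],[0,0,0]],"fingers":[1,1,1,1,1,1,1,1,1,1]}'; python3 w.py 0 66 77
```

```text
time: 11.42
position: [576.4, 111.5, 44.2]
eef_rot: [-0.372, 3.118, -0.0]
contact_force: [-1.4, -0.5, 9.7]
gripper_width: 0.006
grasp_force: 5.2
t 11.43 tcp ctl 0.4 -49.0 44.2 turn [-0.     0.001 -0.002] F [-1.4 -0.5  9.7] w 0.01
time: 12.68
position: [549.0, 223.6, 118.2]
eef_rot: [-0.372, 3.119, -0.001]
contact_force: [0.3, -0.6, -0.5]
gripper_width: 0.007
grasp_force: 0.0
t 12.68 tcp ctl 0.4 66.4 118.2 turn [-0.     0.    -0.002] F [ 0.3 -0.6 -0.5] w 0.01
cm in tool [ 0.04 -0.04  4.12]
```

```bash
python3 -m crank '{"offset":[[0,0,2],[0,0,1.5],[0,0,0.6],[0,-0.5,0],[0,-0.5,0],[0,-0.3,0],[0,-0.3,0],[0,-0.3,0],[0,-0.3,0],[0,-0.3,0],[0,-0.3,0],[0,-0.3,0]],"rot":[[0,0,0],[0,0,0],[0,0,0],[0,0,0],[0,0,0],[0,0,0],[0,0,0],[0,0,0],[0,0,0],[0,0,0],[0,0,0],[0,0,0]],"fingers":[1,1,1,1,1,1,1,1,1,1,1,1]}';  python3 -m crank '{"offset":[[0,-0.4,0],[0,-0.4,0],[0,-0.4,0],[0,-0.4,0],[0,-0.4,0],[0,-0.4,0],[0,-0.4,0],[0,-0.4,0],[0,-0.4,0],[0,-0.4,0],[0,-0.4,0],[0,0,0]],"rot":[[0,0,0],[0,0,0],[0,0,0],[0,0,0],[0,0,0],[0,0,0],[0,0,0],[0,0,0],[0,0,0],[0,0,0],[0,0,0],[0,0,0]],"fingers":[1,1,1,1,1,1,1,1,1,1,1,1]}'; python3 w.py 0 -27 77
```

```text
time: 14.18
position: [556.1, 193.9, 76.6]
eef_rot: [0.372, -3.119, -0.0]
contact_force: [0.3, 0.6, -0.4]
gripper_width: 0.006
grasp_force: 0.4
time: 15.68
position: [566.5, 150.8, 76.7]
eef_rot: [-0.371, 3.12, -0.0]
contact_force: [-0.1, -0.8, 0.2]
gripper_width: 0.0
grasp_force: 0.0
t 15.68 tcp ctl 0.1 -8.5 76.7 turn [-0.     0.    -0.002] F [-0.1 -0.8  0.2] w 0.0
cm in tool [ 0.01 -1.85 -0.03]
```

Push to about -28, then back off and measure.

```bash
python3 -m crank '{"offset":[[0,-0.4,0],[0,-0.4,0],[0,-0.4,0],[0,-0.3,0],[0,-0.2,0],[0,-0.2,0],[0,0,0],[0,1,0],[0,2,0],[0,2,-3],[0,6,-3],[0,0,0]],"rot":[[0,0,0],[0,0,0],[0,0,0],[0,0,0],[0,0,0],[0,0,0],[0,0,0],[0,0,0],[0,0,0],[0,0,0],[0,0,0],[0,0,0]],"fingers":[1,1,1,1,1,1,1,1,1,1,1,1]}'; python3 w.py 0 -27 77
python3 - <<'E'
from plant import *
from h import *
for n in("top","side"):
    s=snapshot(n); W=cloud(s); q=W[...,:2]-C; X=q@cx; Y=q@cy; Z=W[...,2]
    b=(abs(X)<28)&(Y<0)&(Y>-80)&(Z>68)&(Z<88)&(s["color"].max(-1)<80)
    print(n,"bar",b.sum(),X[b].mean(),Y[b].mean(),Y[b].min(),Y[b].max(),Z[b].max())
    if n=="top": sv=s["color"][165:240,180:285]
cv2.imwrite("pics/crop4.png",cv2.resize(sv,None,fx=7,fy=7,interpolation=cv2.INTER_CUBIC)[:,:,::-1])
s=dict(np.load("top0.npz")); W=cloud(s); q=W[...,:2]-C; X=q@cx; Y=q@cy; Z=W[...,2]
b=(abs(X)<28)&(Y<0)&(Y>-80)&(Z>68)&(Z<88)&(s["color"].max(-1)<80); print("top0",b.sum(),Y[b].mean(),Y[b].min(),Y[b].max())
s=dict(np.load("side0.npz")); W=cloud(s); q=W[...,:2]-C; X=q@cx; Y=q@cy; Z=W[...,2]
b=(abs(X)<28)&(Y<0)&(Y>-80)&(Z>68)&(Z<88)&(s["color"].max(-1)<80); print("side0",b.sum(),Y[b].mean(),Y[b].min(),Y[b].max())
E
```

```text
time: 17.18
position: [545.6, 240.6, 137.9]
eef_rot: [-0.38, 3.114, 0.004]
contact_force: [-0.4, -0.7, 0.6]
gripper_width: 0.007
grasp_force: 0.0
t 17.18 tcp ctl 1.1 83.7 137.9 turn [0.002 0.005 0.004] F [-0.4 -0.7  0.6] w 0.01
cm in tool [  0.18 -11.08   6.07]
top bar 38 -0.41694194404781354 -44.52690592542071 -48.86631142164612 -40.58815125094531 87.36578418891338
side bar 50 -2.17981872321872 -35.794326502343736 -44.763519318964605 -28.352702075854076 83.67946047817462
top0 39 -49.597661463352374 -53.89304559682571 -45.67567299973838
side0 50 -40.366071386676374 -48.50622221317194 -33.26534793299822
```

View pics/crop4.png

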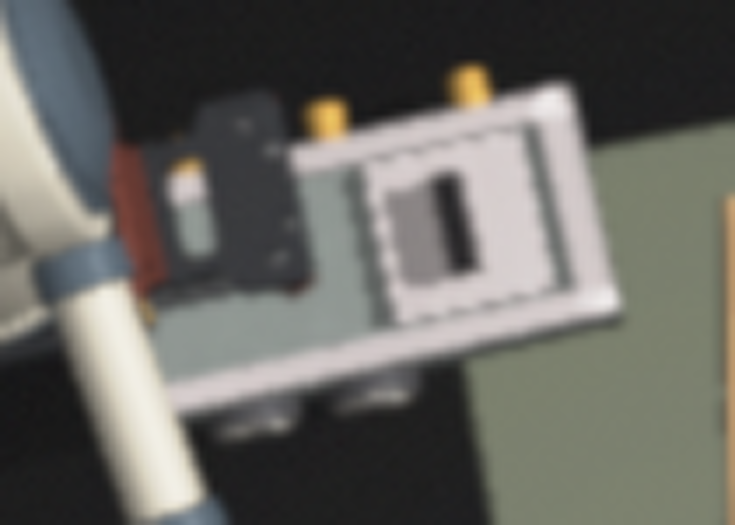

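The top view shows the bar at (455,222), about 5 mm to +y of the well centre, with an 8–9 mm gap to the -y stop (4 mm is centred). It's inside tolerance but marginal, so I'll push 5 mm more.

```bash
python3 -m crank '{"offset":[[0,-4,3],[0,-4,3],[0,-1,0],[0,0,0]],"rot":[[0,0,0],[0,0,0],[0,0,0],[0,0,0]],"fingers":[1,1,1,1]}'; python3 w.py 0 -32.5 77
```

```text
time: 17.77
position: [566.8, 146.8, 73.7]
eef_rot: [0.368, -3.118, 0.001]
contact_force: [0.6, 0.7, 0.1]
gripper_width: 0.007
grasp_force: 0.0
t 17.77 tcp ctl -0.5 -12.4 73.7 turn [-0.    -0.002 -0.004] F [0.6 0.7 0.1] w 0.01
cm in tool [-0.06 -2.01 -0.33]
```

```bash
python3 -m crank '{"offset":[[0,0,-0.3],[0,-0.5,0],[0,-0.5,0],[0,-0.2,0],[0,-0.2,0],[0,-0.2,0],[0,-0.2,0],[0,-0.2,0],[0,0,0]],"rot":[[0,0,0],[0,0,0],[0,0,0],[0,0,0],[0,0,0],[0,0,0],[0,0,0],[0,0,0],[0,0,0]],"fingers":[1,1,1,1,1,1,1,1,1]}'; python3 w.py 0 -32.5 77
python3 -m crank '{"offset":[[0,1,0],[0,2,0],[0,2,-3],[0,5,-3],[0,5,-3],[0,0,0],[0,0,0],[0,0,0]],"rot":[[0,0,0],[0,0,0],[0,0,0],[0,0,0],[0,0,0],[0,0,0],[0,0,0],[0,0,0]],"fingers":[1,1,1,1,1,1,1,1]}' >/dev/null
python3 - <<'E'
from plant import *
from h import *
for n in("top","side"):
    s=snapshot(n); W=cloud(s); q=W[...,:2]-C; X=q@cx; Y=q@cy; Z=W[...,2]
    b=(abs(X)<28)&(Y<0)&(Y>-80)&(Z>68)&(Z<88)&(s["color"].max(-1)<80)
    print(n,"bar",b.sum(),X[b].mean(),Y[b].mean(),Y[b].min(),Y[b].max(),Z[b].max())
    if n=="top": sv=s["color"][165:240,180:285]
cv2.imwrite("pics/crop5.png",cv2.resize(sv,None,fx=7,fy=7,interpolation=cv2.INTER_CUBIC)[:,:,::-1])
E
```

```text
time: 18.9
position: [571.8, 128.7, 77.6]
eef_rot: [0.371, -3.12, -0.0]
contact_force: [-0.3, 0.2, -0.4]
gripper_width: 0.007
grasp_force: 0.0
t 18.9 tcp ctl 0.1 -31.2 77.6 turn [ 0.    -0.    -0.002] F [-0.3  0.2 -0.4] w 0.01
cm in tool [ 0.01 -0.13  0.06]
top bar 41 0.16724630066393903 -49.40881533106569 -53.48120247556807 -45.17343238786538 87.3810206430068
side bar 44 -1.063599924572501 -39.75650728114766 -44.73049829042959 -34.20519982827986 86.28318910392396
```

View pics/crop5.png

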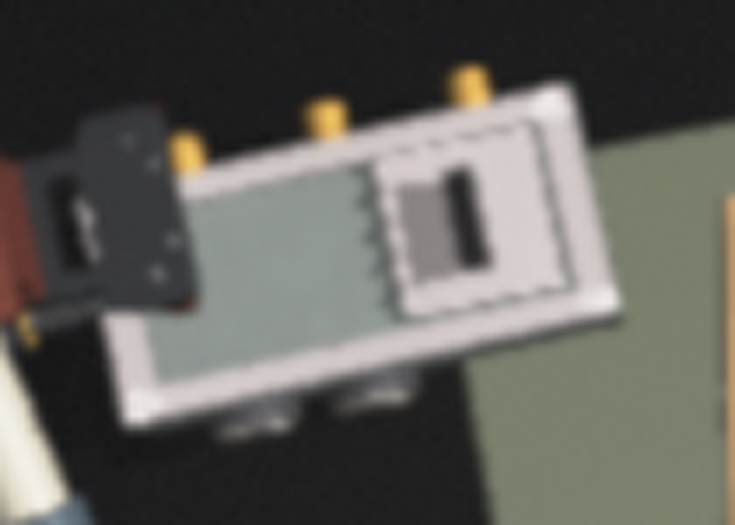

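The cover is back over the well: bar at (468,218), the same as at the start, flat between the rails, and the gripper is clear. Handing in.

```bash
python3 -c "
from plant import *
print(close_job())"
```

```text
the job is handed in; nothing more can be done
None
```

I slid the cover clear of the well, held the reset key fully down for over a second, pushed the cover back to within about 1 mm of the well's centre (by the camera), moved away and handed the job in; no verdict came back.

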